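# Park the race ducks in their own ponds

### The job

The duck race is over: put each of the four ducks that wear a hat into the round dish of its own hat colour, standing upright and flat on the dish's floor inside the rim, facing any way, in any order. Leave the plain all-yellow duck and the tumbler of dice standing where they are.

Things in the scene. Friction and masses are not known exactly. Their poses are not given: they have to be found in the camera images.
- duck_red: Loose yellow plastic duck, 60 g, with red hat and red base, 71 mm tall. Round base disc 48 mm across, 8 mm high; origin at the centre of its underside, z up, x to the beak. Two flat upright wing panels (28 mm long, z 18 to 36 mm) make it 42 mm wide across y: grip there from above. Head 27 mm across, 12 mm ahead of the origin; beak tip 36 mm ahead, tail 34 mm behind.
- duck_blue: Loose yellow plastic duck, 60 g, with blue hat and blue base, 71 mm tall. Round base disc 48 mm across, 8 mm high; origin at the centre of its underside, z up, x to the beak. Two flat upright wing panels (28 mm long, z 18 to 36 mm) make it 42 mm wide across y: grip there from above. Head 27 mm across, 12 mm ahead of the origin; beak tip 36 mm ahead, tail 34 mm behind.
- duck_green: Loose yellow plastic duck, 60 g, with green hat and green base, 71 mm tall. Round base disc 48 mm across, 8 mm high; origin at the centre of its underside, z up, x to the beak. Two flat upright wing panels (28 mm long, z 18 to 36 mm) make it 42 mm wide across y: grip there from above. Head 27 mm across, 12 mm ahead of the origin; beak tip 36 mm ahead, tail 34 mm behind.
- duck_white: Loose yellow plastic duck, 60 g, with white hat and white base, 71 mm tall. Round base disc 48 mm across, 8 mm high; origin at the centre of its underside, z up, x to the beak. Two flat upright wing panels (28 mm long, z 18 to 36 mm) make it 42 mm wide across y: grip there from above. Head 27 mm across, 12 mm ahead of the origin; beak tip 36 mm ahead, tail 34 mm behind.
- pond_red: Red round dish, fixed to the shelf: 84 mm across outside, 72 mm inside, flat floor 3 mm above its origin, plain upright rim whose top is 8 mm above its origin. Origin at the centre of the underside, z up.
- pond_blue: Blue round dish, fixed to the shelf: 84 mm across outside, 72 mm inside, flat floor 3 mm above its origin, plain upright rim whose top is 8 mm above its origin. Origin at the centre of the underside, z up.
- pond_green: Green round dish, fixed to the shelf: 84 mm across outside, 72 mm inside, flat floor 3 mm above its origin, plain upright rim whose top is 8 mm above its origin. Origin at the centre of the underside, z up.
- pond_white: White round dish, fixed to the shelf: 84 mm across outside, 72 mm inside, flat floor 3 mm above its origin, plain upright rim whose top is 8 mm above its origin. Origin at the centre of the underside, z up.
- duck_plain: Bystander: loose all-yellow duck, no hat, 65 mm tall. Round base disc 48 mm across, 8 mm high; origin at the centre of its underside, z up, x to the beak. Two flat upright wing panels (28 mm long, z 18 to 36 mm) make it 42 mm wide across y: grip there from above. Head 27 mm across, 12 mm ahead of the origin; beak tip 36 mm ahead, tail 34 mm behind.
- tumbler: Loose frosted glass tumbler with white dice inside, 85 mm tall, 72 mm across at the rim, 62 mm at the foot; a bystander. Origin at the centre of the underside, z up. All other bystanders stand outside the field of ducks and dishes, none over 100 mm tall.
Mind the look-alikes: they are no part of the job. Leave any pink look-alike of the duck_white alone.

How it is judged (in metres and radians):
At the end, for the whole second after the job is handed in: Each hatted duck is at rest in the dish of its colour: centres within 14 mm (any duck flat inside the rim is), its underside less than 6 mm above the dish's, tilt under 0.1 rad. The plain duck and the tumbler stand upright within 20 mm of where they started (horizontal distance between duck_red and pond_red below 0.014 m and z of duck_red in the frame of pond_red below 0.006 m and angle between each of duck_red, duck_blue, duck_green, duck_white, duck_plain, tumbler's own z axis and vertical below 0.1 rad and linear speed of each of duck_red, duck_blue, duck_green, duck_white below 0.02 m/s and horizontal distance between duck_blue and pond_blue below 0.014 m and z of duck_blue in the frame of pond_blue below 0.006 m and horizontal distance between duck_green and pond_green below 0.014 m and z of duck_green in the frame of pond_green below 0.006 m and horizontal distance between duck_white and pond_white below 0.014 m and z of duck_white in the frame of pond_white below 0.006 m and distance of each of duck_plain, tumbler from where it was at the start of the episode below 0.02 m); the robot touches nothing.
It fails at once if the plain duck is displaced by more than 20 mm or tipped over (distance of duck_plain from where it was at the start of the episode above 0.02 m or angle between duck_plain's own z axis and vertical above 0.5 rad).
It fails at once if the tumbler is displaced by more than 20 mm or tipped over (distance of tumbler from where it was at the start of the episode above 0.02 m or angle between tumbler's own z axis and vertical above 0.5 rad).
It also fails if it takes over 115 s, if anything falls off the work surface, if the arm or the gripper's body presses on something with over 40 N, if the wrist force passes 120 N, or if a joint passes its speed limit or range.

### The arm

A 6-joint arm with a two-finger parallel gripper is mounted at the origin on the work surface. World frame = base frame: x ahead of the robot, y to its left, z up, the work surface at z = 0. Lengths are in mm, angles in degrees, forces in N, time in s.
With the tool pointing down it reaches from about 300 to 850 mm from the base axis. Payload 4.2 kg.
Tool frame: the origin (TCP) lies at the centre of the arm's flange, where the gripper is bolted on; the fingertips stand 191 mm ahead of it and the grasp point (between the pads) lies 172 mm ahead of it; y points along the fingers, x is the direction in which the jaws open and shut, and the axes are right-handed (so a half turn about y gives the same grasp; the last joint's range is limited). The gripper opens to 91 mm and grips with 3 to 60 N. Pads are 32 mm wide; open, the fingers measure 118 mm over their backs; the gripper's body (76 mm by 178 mm) begins 60 mm behind the grasp point.
Start: joints at [-1.146, 18.312, 89.639, -0, 72.044, -1.146], TCP at [574.998, 0.001, 404.776] pointing down, gripper open.
Joint ranges: [-177.97, 177.97], [-48.28, 115.42], [12.27, 149.76], [-77.06, 257.06], [2.81, 150.46], [-146.56, 146.56]. Speed limits (degrees/s): [147.25, 147.25, 180, 180, 180, 180].

### API

Orientations are given as [roll, pitch, yaw] about the fixed x, y, z axes, in that order (R = Rz(yaw) Ry(pitch) Rx(roll)).
In Python, from workcell import env gives the robot as it stands.
- The arm moves only by the tool carry_out, never from a script. Its argument "increments" is a list of rows, each a list of 3 entries, a list of its own where there are three numbers: the turn, a rotation vector about the tool's x, y, z in rad, then the shift along the tool's x, y, z in mm, then the closure, from 0 (fully open) to 1 (shut). In form: [[[wx, wy, wz], [dx, dy, dz], claw], ...]. A call has 1 to 10 rows; each row is the pose to reach, as a shift and turn from the pose commanded when the call began, along the tool's axes at that moment; what a row does not reach only later rows make up. A row lasts 1/12 s, in which the tool goes at most 41.7 mm and 7.16 degrees, less where a joint would pass 70% of its speed; a pose out of reach is approached as far as the arm can. A call with a gripper value outside its range is refused whole. The fingers move at their own pace and stop on an object; "force" is the grip in N (left out, the last holds). Time passes only in rows, so rows that repeat a pose let the fingers close. It gives the time, the measured TCP pose, the force and the opening at its end, in the units of the state.
- env.state(): the state, without advancing time (a new reading comes with each control period).
- env.grab_frame(name): name is "scene" or "side" or "wrist"; returns a dict with "frame" (420x560x3 uint8, blue, green, red), "z_map" (420x560 float32, mm along the optical axis (not along the pixel's ray), 0 where there is no reading), "camera_matrix" (3x3 intrinsics, pixels), "rvec" (rotation vector, rad) and "tvec" (3), from world to camera coordinates, as OpenCV has them; the wrist camera has in their place "hand_eye" (4x4, takes a point from camera to tool coordinates, whose origin is the TCP and whose axes are the tool frame's). Camera axes: x right, y down, z forward; pixel columns grow to the right and rows downward; lengths in mm; the calibration is good to about 2 mm. A picture is of the moment at which its call begins: read the wrist's pose just before it.
- env.job_done(): hands the job in, once; it reports no verdict.
The state is a dict: "time_s": time; "qpos": joint angles; "qvel": joint speeds; "effort": joint torques, N m; "ee_pos": TCP position; "ee_rot": TCP orientation; "force": force on the tool from outside, world axes, zero at the start; "torque": the same for the moment, N m; "gripper_width": finger opening in mm.
Only numpy, scipy, OpenCV 4.12 (cv2) and the standard library are available. Lean on these libraries where they do the work, as an engineer would, in place of code of your own. Each camera call takes 0.05 s, during which the arm holds its last target. There are 200 camera calls.

## Working session

There is one attempt and no reset: what is moved stays moved. The work goes in short steps, Python scripts to look and compute and a tool call to move; the robot and the scene stay as the last step left them, time stands still between calls to the robot, and variables do not carry over. Pictures are saved under pics/ and viewed, about 12 in all and at most 16, crops included, and the job is handed in when it is done.

Besides the shell and the picture viewer there is one more tool, called as name(argument=value, ...), one argument or row to a line, values as JSON. carry_out: Moves the arm, as the interface text tells. Its arguments: {"type":"object","properties":{"increments":{"type":"array","items":{"type":"array"}},"force":{"type":"number"}},"required":["increments"]}

```bash
ls; mkdir -p pics; cat > h.py <<'E'
import numpy as np,cv2
from workcell import env
from scipy.spatial.transform import Rotation as R
def grab(n):
    s=env.state(); f=env.grab_frame(n)
    if n=="wrist":
        T=np.eye(4);T[:3,:3]=R.from_euler('xyz',s['ee_rot'],degrees=True).as_matrix();T[:3,3]=s['ee_pos']
        M=T@np.array(f['hand_eye'])
    else:
        r=cv2.Rodrigues(np.array(f['rvec'],float))[0];M=np.eye(4);M[:3,:3]=r.T;M[:3,3]=-r.T@np.array(f['tvec']).ravel()
    np.savez('last_%s.npz'%n,frame=f['frame'],z=f['z_map'],K=f['camera_matrix'],M=M)
    return f['frame'],f['z_map'],np.array(f['camera_matrix']),M
def cloud(z,K,M):
    v,u=np.mgrid[:z.shape[0],:z.shape[1]]
    p=np.stack([(u-K[0,2])/K[0,0]*z,(v-K[1,2])/K[1,1]*z,z],-1)
    return p@M[:3,:3].T+M[:3,3]
def proj(P,K,M):
    q=(np.array(P)-M[:3,3])@M[:3,:3]; return q[...,:2]/q[...,2:]*[K[0,0],K[1,1]]+[K[0,2],K[1,2]]
E
python3 - <<'E'
from h import *
for n in("scene","side","wrist"):
    f,z,K,M=grab(n); print(n,M.round(2).tolist(),K[0,0]); cv2.imwrite(f'pics/{n}0.png',f)
print(env.state())
E
```

```text
pics
scene [[0.72, 0.51, -0.47, 1140.06], [0.69, -0.55, 0.47, -606.58], [-0.01, -0.66, -0.75, 938.92], [0.0, 0.0, 0.0, 1.0]] 411.4744330221
side [[0.78, -0.33, 0.53, -25.14], [-0.62, -0.42, 0.66, -766.75], [0.0, -0.85, -0.53, 653.15], [0.0, 0.0, 0.0, 1.0]] 468.649847211313
wrist [[1.0, -0.0, -0.0, 575.06], [-0.0, -0.96, -0.27, 74.94], [-0.0, 0.27, -0.96, 385.28], [0.0, 0.0, 0.0, 1.0]] 309.6157808747689
{'time_s': 0.15, 'qpos': array([-1.14798452e+00,  1.83423543e+01,  8.96889850e+01, -3.59828506e-04,
        7.20433247e+01, -1.14625024e+00]), 'qvel': array([ 0.02068418, -0.15789397, -0.18159086,  0.01736989,  0.00900977,
       -0.03079434]), 'effort': array([-5.72294630e-04, -4.12774551e+01, -2.32154489e+01,  7.26667210e-02,
        4.33494255e-02, -9.00343002e-05]), 'ee_pos': array([ 5.74881963e+02, -1.84964890e-02,  4.04131251e+02]), 'ee_rot': array([-8.99988485e+01,  7.46559455e-02, -1.62237064e-03]), 'force': array([ 0.28796498,  0.6370942 , -0.13600025]), 'torque': array([ 0.06990345,  0.0093357 , -0.02697071]), 'gripper_width': 90.9904164070249}
```

View pics/scene0.png

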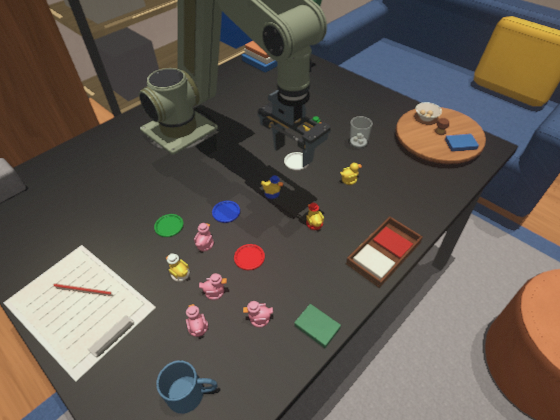

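View pics/wrist0.png

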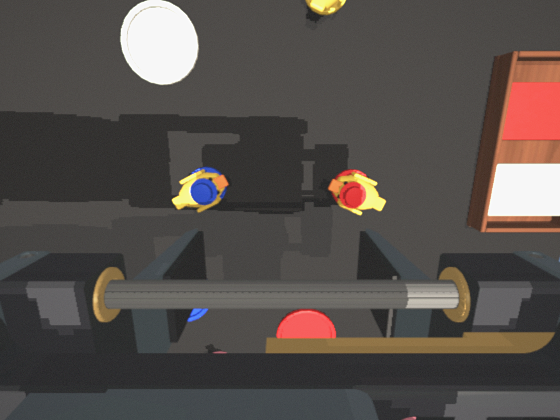

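The scene view shows blue duck (272,186), red duck (315,216), white-hatted duck (178,266) and plain duck (350,173). The green hat is half hidden at (316,120). The dishes are green (169,225), blue (226,211), red (249,257) and white (297,160), with pink look-alikes below them. The wrist view shows the blue duck (203,190), red duck (353,193) and white dish (160,42).

View pics/side0.png

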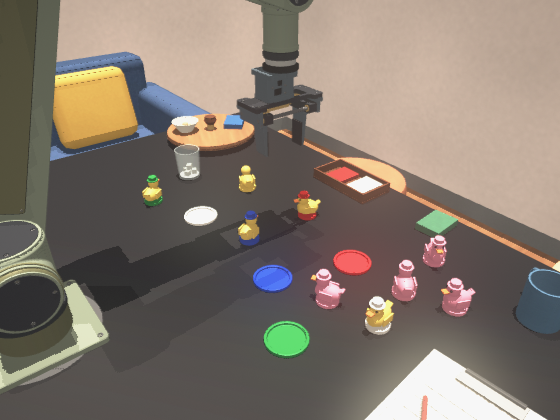

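```bash
cat > seg.py <<'E'
from h import *
import sys
def blobs(n):
    d=np.load('last_%s.npz'%n);f,z,K,M=d['frame'],d['z'],d['K'],d['M']
    P=cloud(z,K,M);hsv=cv2.cvtColor(f,cv2.COLOR_BGR2HSV);H,S,V=[hsv[...,i].astype(int) for i in range(3)]
    ok=(z>0)&(P[...,0]>250)&(P[...,0]<900)&(abs(P[...,1])<480)&(P[...,2]>-6)&(P[...,2]<90)
    m={'red':((H<6)|(H>174))&(S>170)&(V>90),'blue':(H>108)&(H<130)&(S>170)&(V>70),'green':(H>50)&(H<75)&(S>130)&(V>60),'white':(S<40)&(V>150),'yellow':(H>20)&(H<34)&(S>120)&(V>110)}
    for c in m:
        k=(m[c]&ok).astype(np.uint8); nb,l,st,ct=cv2.connectedComponentsWithStats(k)
        for i in range(1,nb):
            if st[i,4]<25: continue
            q=P[l==i]; lo,hi=np.percentile(q,2,0),np.percentile(q,98,0)
            print(n,c,st[i,4],ct[i].round(),'med',np.median(q,0).round(1),'lo',lo.round(),'hi',hi.round())
if __name__=='__main__':
    for n in sys.argv[1:]: blobs(n)
E
python3 seg.py scene side wrist
```

```text
scene red 65 [313. 207.] med [652.9   0.7  67.7] lo [629.  -8.   2.] hi [665.  55.  76.]
scene red 44 [313. 226.] med [672.4 -17.5   7.1] lo [649. -23.   1.] hi [685.  14.  12.]
scene red 490 [390. 240.] med [863.8  89.1  17.2] lo [827.  59.  13.] hi [898. 120.  20.]
scene red 614 [249. 257.] med [ 609.8 -214.6    5.1] lo [ 573. -253.    1.] hi [ 648. -177.   11.]
scene blue 38 [274. 179.] med [494.3   5.7  70.3] lo [485.  -5.  62.] hi [503.  16.  76.]
scene blue 437 [226. 211.] med [ 436.6 -147.8    4.9] lo [ 401. -187.    0.] hi [ 476. -113.   11.]
scene green 30 [316. 119.] med [390.7 317.3  70.1] lo [352. 307.   7.] hi [400. 383.  75.]
scene green 505 [168. 225.] med [ 354.4 -299.2    5.1] lo [ 317. -337.    1.] hi [ 393. -263.   11.]
scene white 68 [358. 141.] med [545.3 359.8  25.5] lo [523. 352.  11.] hi [562. 381.  46.]
scene white 267 [294. 160.] med [431.5 156.    5.2] lo [403. 122.   2.] hi [474. 197.  10.]
scene white 549 [371. 259.] med [863.5  -1.4  21.1] lo [827. -30.  18.] hi [898.  31.  25.]
scene white 91 [172. 258.] med [ 505.2 -378.1   67.5] lo [ 458. -391.    0.]
[... 2940 characters left out ...]
4] lo [481.  -5.  62.] hi [504.  19.  73.]
wrist blue 114 [197. 314.] med [ 456.7 -179.6    8.3] lo [ 445. -188.    4.] hi [ 470. -171.   10.]
wrist white 5196 [159.  42.] med [439.1 163.    4.7] lo [402. 123.   2.] hi [479. 199.  10.]
wrist white 3179 [523. 189.] med [863.4   0.   21.2] lo [828. -31.  19.] hi [899.  29.  23.]
wrist yellow 316 [327.   6.] med [622.3 192.   21.7] lo [603. 183.   1.] hi [640. 202.  42.]
wrist yellow 456 [196. 191.] med [475.9  -0.8  36.3] lo [437. -27.   0.] hi [504.  23.  52.]
wrist yellow 278 [362. 184.] med [667.7  12.4  36. ] lo [642. -20.   1.] hi [698.  20.  63.]
wrist yellow 111 [357. 208.] med [664.6 -19.1  36.5] lo [643. -37.   0.] hi [695.  -4.  64.]
```

The side view shows the green duck (152,190), blue (249,230), red (307,205), white (379,315) and plain (247,180), and all four dishes. The pink ducks stand clear of the white-hatted one. Next I fit the duck poses and dish centres from the merged views.

```bash
cat > fit.py <<'E'
from h import *
import sys
from scipy.optimize import least_squares
def pts(n):
    d=np.load('last_%s.npz'%n);f,z,K,M=d['frame'],d['z'],d['K'],d['M']
    P=cloud(z,K,M);hsv=cv2.cvtColor(f,cv2.COLOR_BGR2HSV).astype(int);g=z>0
    return P[g],hsv[g]
def circ(q,r,c0):
    return least_squares(lambda c:np.hypot(*(q-c).T)-r,c0,loss='soft_l1').x
def dish(v,c0,col):
    P,h=v;c=np.array(c0,float)
    H,S,V=h.T
    m={'red':((H<8)|(H>172))&(S>120),'blue':(H>108)&(H<130)&(S>120),'green':(H>50)&(H<75)&(S>110),'white':(S<60)&(V>90)}[col]
    for _ in range(4):
        d=np.hypot(*(P[:,:2]-c).T);k=m&(d<47)&(d>33)&(P[:,2]>6.5)&(P[:,2]<11)
        if k.sum()<20:return None,k.sum()
        c=circ(P[k,:2],39.,c)
    fl=m&(np.hypot(*(P[:,:2]-c).T)<28)&(P[:,2]<12)
    return c.round(1),k.sum(),np.median(P[fl,2]).round(1)
def duck(v,c0,col):
    P,h=v;H,S,V=h.T;d=np.hypot(*(P[:,:2]-c0).T);near=(d<48)&(P[:,2]<80)&(P[:,2]>-3)
    hat={'red':((H<7)|(H>173))&(S>140),'blue':(H>108)&(H<130)&(S>140),'green':(H>50)&(H<75)&(S>110),'white':(S<60)&(V>120)}[col]
    o={}
    k=near&hat&(P[:,2]>69)&(P[:,2]<75); o['hattop']=np.r_[P[k].mean(0) if k.any() else [],k.sum()]
    k=near&hat&(P[:,2]>1.5)&(P[:,2]<7); 
    o['base']=np.r_[circ(P[k,:2],24,c0),k.sum()] if k.sum()>8 else None
    k=near&(H>7)&(H<19)&(S>150)&(V>110)&(P[:,2]>36)&(P[:,2]<65); o['beak']=np.r_[P[k].mean(0) if k.any() else [],k.sum()]
    k=near&(H>19)&(H<36)&(S>110)&(V>60)&(P[:,2]>16)&(P[:,2]<60)
    q=P[k]
    if len(q)>10:
        dd=np.hypot(*(q[:,:2]-o['hattop'][:2]).T) if o['hattop'].size>1 else np.hypot(*(q[:,:2]-c0).T)
        o['tail']=q[dd>np.percentile(dd,97)].mean(0)
    return {a:(None if b is None else np.round(b,1).tolist()) for a,b in o.items()}
D={'red':(660,-3),'blue':(484,1),'green':(382,308),'white':(505,-380)}
Q={'red':(610,-214),'blue':(437,-148),'green':(354,-300),'white':(439,162)}
if __name__=='__main__':
    for n in sys.argv[1:]:
        v=pts(n)
        for c in D: print(n,c,'DISH',dish(v,Q[c],c),'DUCK',duck(v,np.array(D[c]),c))
E
python3 fit.py scene side wrist
```

```text
scene red DISH (array([ 609.5, -214.8]), np.int64(137), np.float64(4.1)) DUCK {'hattop': [650.7, 2.5, 72.1, 28.0], 'base': [660.2, 1.2, 22.0], 'beak': [650.8, -2.4, 57.8, 9.0], 'tail': [689.7, -14.9, 41.5]}
scene blue DISH (array([ 436.9, -149.7]), np.int64(107), np.float64(4.0)) DUCK {'hattop': [492.6, 5.8, 71.7, 25.0], 'base': [480.3, 2.4, 15.0], 'beak': [508.6, 14.3, 51.6, 15.0], 'tail': [454.1, -12.4, 39.7]}
scene green DISH (array([ 354.7, -300. ]), np.int64(111), np.float64(4.3)) DUCK {'hattop': [388.4, 315.0, 72.3, 18.0], 'base': None, 'beak': [0.0], 'tail': [355.8, 289.4, 39.4]}
scene white DISH (array([441., 161.]), np.int64(74), np.float64(4.4)) DUCK {'hattop': [502.4, -377.8, 72.0, 42.0], 'base': [510.5, -376.3, 21.0], 'beak': [478.1, -382.9, 51.0, 1.0], 'tail': [543.8, -374.9, 41.1]}
side red DISH (array([ 606.6, -214.9]), np.int64(172), np.float64(2.8)) DUCK {'hattop': [648.3, 1.7, 70.7, 27.0], 'base': [659.8, 1.7, 39.0], 'beak': [633.2, 7.3, 51.8, 20.0], 'tail': [682.4, -15.4, 35.0]}
side blue DISH (array([ 433.9, -149.5]), np.int64(191), np.float64(2.9)) DUCK {'hattop'
[... 426 characters left out ...]
.0], 'base': [512.1, -375.2, 81.0], 'beak': [482.6, -381.1, 49.1, 20.0], 'tail': [542.0, -376.6, 39.5]}
wrist red DISH (array([ 609.4, -214.2]), np.int64(355), np.float64(4.2)) DUCK {'hattop': [650.6, 3.1, 72.1, 306.0], 'base': [661.4, -2.1, 30.0], 'beak': [636.8, 8.5, 52.4, 165.0], 'tail': [690.8, -12.9, 41.8]}
wrist blue DISH (array([ 436.9, -148.8]), np.int64(85), np.float64(nan)) DUCK {'hattop': [492.2, 6.8, 72.1, 307.0], 'base': [481.3, 1.2, 15.0], 'beak': [508.5, 15.0, 52.0, 137.0], 'tail': [454.0, -13.1, 41.9]}
wrist green DISH (None, np.int64(0)) DUCK {'hattop': [0.0], 'base': None, 'beak': [0.0]}
wrist white DISH (array([441.2, 160.9]), np.int64(1379), np.float64(4.3)) DUCK {'hattop': [0.0], 'base': None, 'beak': [0.0]}
  return _methods._mean(a, axis=axis, dtype=dtype,
  ret = ret.dtype.type(ret / rcount)
```

carry_out(
  increments=[
    [[0,1.1,0],[-93,105,1],0],
    [[0,1.1,0],[-93,105,1],0],
    [[0,1.1,0],[-93,105,1],0],
    [[0,1.1,0],[-93,105,1],0],
    [[0,1.1,0],[-93,105,1],0],
    [[0,1.1,0],[-93,105,1],0],
    [[0,1.1,0],[-93,105,1],0],
    [[0,1.1,0],[-93,105,1],0],
    [[0,1.1,0],[-93,105,1],0],
    [[0,1.1,0],[-93,105,1],0],
  ],
  force=20,
)

```text
time_s: 0.98
ee_pos: [481.9, 1.0, 299.6]
ee_rot: [-90.0, 0.0, -63.1]
force: [0.2, 0.6, -0.0]
gripper_width: 91.5
```

```bash
cat > chk.py <<'E'
import warnings;warnings.simplefilter('ignore')
from fit import *
def goto(x,y,z,jaw):
    s=env.state();T=R.from_euler('xyz',s['ee_rot'],degrees=True);p=np.array(s['ee_pos'])
    c,sn=np.cos(np.radians(jaw)),np.sin(np.radians(jaw))
    G=R.from_matrix(np.array([[c,0,-sn],[sn,0,c],[0,-1,0]]))
    print('goto',(x,y,z,jaw),'turn',(T.inv()*G).as_rotvec().round(3).tolist(),'shift',T.inv().apply(np.array([x,y,z])-p).round(1).tolist())
def st():
    s=env.state();print('t',round(s['time_s'],2),'pos',np.round(s['ee_pos'],1),'rot',np.round(s['ee_rot'],1),'F',np.round(s['force'],1),'w',round(s['gripper_width'],1))
def look(c,c0=None):
    grab('wrist');v=pts('wrist');print(c,duck(v,np.array(D[c] if c0 is None else c0),c))
E
python3 -c "
from chk import *
st();look('blue');goto(481.5,1,203,-63);f=np.load('last_wrist.npz')['frame'];cv2.imwrite('pics/w1.png',f)"
```

```text
t 0.98 pos [481.9   1.  299.6] rot [-90.    0.  -63.1] F [ 0.2  0.6 -0. ] w 91.5
blue {'hattop': [492.2, 6.2, 72.1, 645.0], 'base': [481.4, 0.8, 20.0], 'beak': [508.7, 14.7, 52.2, 250.0], 'tail': [453.8, -13.2, 41.9]}
goto (481.5, 1, 203, -63) turn [0.0, 0.002, -0.0] shift [-0.2, 96.6, -0.4]
```

View pics/w1.png

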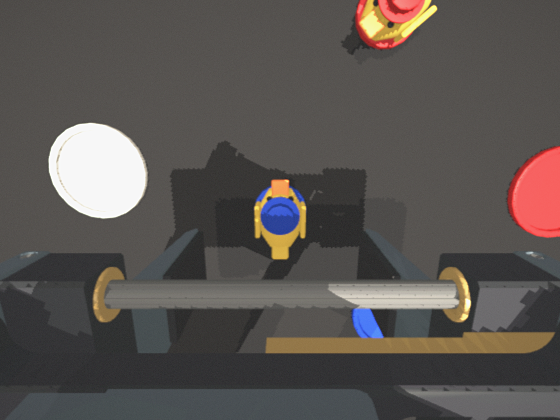

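The blue duck at (280,215) is centred between the fingers and aligned with them, so I descend and grip.

carry_out(
  increments=[
    [[0,0,0],[0,40,0],0],
    [[0,0,0],[0,75,0],0],
    [[0,0,0],[0,97,0],0],
    [[0,0,0],[0,97,0],0],
    [[0,0,0],[0,97,0],0.6],
    [[0,0,0],[0,97,0],0.7],
    [[0,0,0],[0,97,0],0.7],
    [[0,0,0],[0,97,0],0.7],
    [[0,0,0],[0,97,0],0.7],
    [[0,0,0],[0,97,0],0.7],
  ],
  force=20,
)

```text
time_s: 1.87
ee_pos: [482.2, 1.0, 203.6]
ee_rot: [-89.9, -0.1, -63.0]
force: [-0.9, 0.3, 0.1]
gripper_width: 54.5
```

```bash
python3 -c "
from chk import *
st();goto(436.5,-149.2,303,-63)"
```

```text
t 1.87 pos [482.2   1.  203.6] rot [-89.9  -0.1 -63. ] F [-0.9  0.3  0.1] w 54.5
goto (436.5, -149.2, 303, -63) turn [-0.002, -0.0, 0.001] shift [113.2, -99.5, -108.7]
```

Still closing.

carry_out(
  increments=[
    [[0,0,0],[0,0,0],0.7],
    [[0,0,0],[0,0,0],0.7],
    [[0,0,0],[0,0,0],0.7],
    [[0,0,0],[0,0,0],0.7],
    [[0,0,0],[0,0,0],0.7],
    [[0,0,0],[0,0,0],0.7],
  ],
)

```text
time_s: 2.37
ee_pos: [482.1, 1.0, 203.1]
ee_rot: [-90.0, -0.0, -63.0]
force: [-1.2, 0.4, 3.9]
gripper_width: 41.7
```

carry_out(
  increments=[
    [[0,0,0],[0,-40,0],0.7],
    [[0,0,0],[0,-80,0],0.7],
    [[0,0,0],[0,-100,0],0.7],
    [[0,0,0],[30,-100,-28],0.7],
    [[0,0,0],[58,-100,-56],0.7],
    [[0,0,0],[86,-100,-82],0.7],
    [[0,0,0],[105,-100,-100],0.7],
    [[0,0,0],[113,-100,-108.5],0.7],
    [[0,0,0],[113,-100,-108.5],0.7],
  ],
)

```text
time_s: 3.12
ee_pos: [435.7, -150.9, 302.4]
ee_rot: [-90.1, -0.0, -63.2]
force: [-0.2, -0.3, -0.9]
gripper_width: 42.1
```

```bash
python3 -c "
from chk import *
st();goto(436.5,-149.2,207,-63);f,z,K,M=grab('side');cv2.imwrite('pics/s1.png',cv2.resize(f[150:380,130:480],(700,460)))"
```

```text
t 3.12 pos [ 435.7 -150.9  302.4] rot [-90.1  -0.  -63.2] F [-0.2 -0.3 -0.9] w 42.1
goto (436.5, -149.2, 207, -63) turn [0.001, -0.004, 0.0] shift [-1.2, 95.4, 1.6]
```

View pics/s1.png

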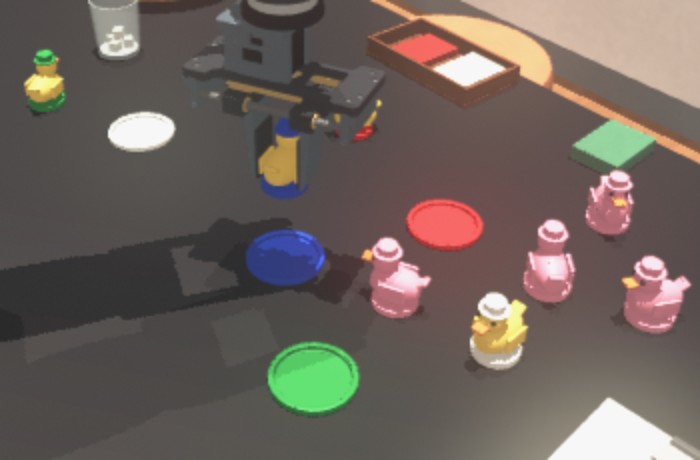

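The blue duck (285,165 in the crop) hangs upright over the blue dish (285,257). I lower and release it.

carry_out(
  increments=[
    [[0,0,0],[0,40,0],0.7],
    [[0,0,0],[0,75,0],0.7],
    [[0,0,0],[0,90,0],0.7],
    [[0,0,0],[0,96,0],0.7],
    [[0,0,0],[0,96,0],0.7],
    [[0,0,0],[0,96,0],0.25],
    [[0,0,0],[0,96,0],0.25],
    [[0,0,0],[0,96,0],0.25],
    [[0,0,0],[0,96,0],0.25],
    [[0,0,0],[0,96,0],0.25],
  ],
)

```text
time_s: 4.0
ee_pos: [436.8, -148.9, 207.1]
ee_rot: [-90.0, -0.0, -63.0]
force: [0.4, 0.7, 1.3]
gripper_width: 67.9
```

```bash
python3 -c "
from chk import *
st();goto(661.4,-2,303,67)"
```

```text
t 4.0 pos [ 436.8 -148.9  207.1] rot [-90.  -0. -63.] F [0.4 0.7 1.3] w 67.9
goto (661.4, -2, 303, 67) turn [0.0, -2.269, 0.001] shift [-28.9, -95.7, 266.9]
```

carry_out(
  increments=[
    [[0,0,0],[0,-40,0],0.2],
    [[0,0,0],[0,-75,0],0.1],
    [[0,0,0],[0,-96,0],0],
    [[0,0.873,0],[-29,-96,267],0],
    [[0,0.873,0],[-29,-96,267],0],
    [[0,0.873,0],[-29,-96,267],0],
    [[0,0.873,0],[-29,-96,267],0],
    [[0,0.873,0],[-29,-96,267],0],
    [[0,0.873,0],[-29,-96,267],0],
    [[0,0.873,0],[-29,-96,267],0],
  ],
)

```text
time_s: 4.83
ee_pos: [664.4, 0.7, 302.7]
ee_rot: [-89.8, 0.1, -112.9]
force: [0.5, -0.4, 0.1]
gripper_width: 91.2
```

carry_out(
  increments=[
    [[0,0,0],[0,0,0],0],
    [[0,0,0],[0,0,0],0],
    [[0,0,0],[0,0,0],0],
  ],
)

```text
time_s: 5.08
ee_pos: [660.7, -2.3, 302.5]
ee_rot: [-90.1, -0.1, -112.6]
force: [-0.1, 0.5, -0.5]
gripper_width: 91.5
```

```bash
python3 -c "
from chk import *
st();look('red');goto(661.4,-2,303,-113)"
```

```text
t 5.08 pos [660.7  -2.3 302.5] rot [-9.010e+01 -1.000e-01 -1.126e+02] F [-0.1  0.5 -0.5] w 91.5
red {'hattop': [651.7, 1.9, 72.1, 590.0], 'base': [659.8, -0.6, 22.0], 'beak': [640.6, 5.9, 53.3, 120.0], 'tail': [689.0, -16.3, 41.3]}
goto (661.4, -2, 303, -113) turn [0.001, 0.007, 0.001] shift [-1.0, -0.3, 0.7]
```

carry_out(
  increments=[
    [[0,0,0],[0,40,0],0],
    [[0,0,0],[0,80,0],0],
    [[0,0,0],[0,100,0],0.1],
    [[0,0,0],[0,100,0],0.2],
    [[0,0,0],[0,100,0],0.6],
    [[0,0,0],[0,100,0],0.7],
    [[0,0,0],[0,100,0],0.7],
    [[0,0,0],[0,100,0],0.7],
    [[0,0,0],[0,100,0],0.7],
    [[0,0,0],[0,100,0],0.7],
  ],
)

```text
time_s: 5.97
ee_pos: [661.6, -1.9, 204.0]
ee_rot: [-89.9, 0.0, -112.6]
force: [-0.4, -0.1, 1.9]
gripper_width: 41.9
```

carry_out(
  increments=[
    [[0,0,0],[0,0,0],0.7],
    [[0,0,0],[0,0,0],0.7],
    [[0,0,0],[0,0,0],0.7],
    [[0,0,0],[0,0,0],0.7],
    [[0,0,0],[0,0,0],0.7],
    [[0,0,0],[0,0,0],0.7],
  ],
)

```text
time_s: 6.47
ee_pos: [661.7, -2.0, 204.0]
ee_rot: [-89.9, 0.0, -112.6]
force: [-1.1, -0.6, 6.0]
gripper_width: 42.0
```

```bash
python3 -c "
from chk import *
st();goto(608.7,-214.6,303,-113)"
```

```text
t 6.47 pos [661.7  -2.  204. ] rot [ -89.9    0.  -112.6] F [-1.1 -0.6  6. ] w 42.0
goto (608.7, -214.6, 303, -113) turn [-0.002, 0.006, -0.001] shift [216.6, -99.1, 33.1]
```

carry_out(
  increments=[
    [[0,0,0],[0,-40,0],0.7],
    [[0,0,0],[0,-80,0],0.7],
    [[0,0,0],[0,-100,0],0.7],
    [[0,0,0],[40,-100,7],0.7],
    [[0,0,0],[80,-100,13],0.7],
    [[0,0,0],[120,-100,19],0.7],
    [[0,0,0],[160,-100,25],0.7],
    [[0,0,0],[195,-100,30],0.7],
    [[0,0,0],[216.5,-100,33],0.7],
    [[0,0,0],[216.5,-100,33],0.7],
  ],
)

```text
time_s: 7.3
ee_pos: [607.1, -218.7, 302.4]
ee_rot: [-90.0, -0.1, -112.9]
force: [-0.9, 0.2, -1.0]
gripper_width: 41.6
```

carry_out(
  increments=[
    [[0,0,0],[0,40,0],0.7],
    [[0,0,0],[0,75,0],0.7],
    [[0,0,0],[0,90,0],0.7],
    [[0,0,0],[0,96,0],0.7],
    [[0,0,0],[0,96,0],0.7],
  ],
)

```text
time_s: 7.72
ee_pos: [608.2, -213.7, 206.1]
ee_rot: [-90.2, 0.0, -112.6]
force: [0.3, 0.5, -0.1]
gripper_width: 41.9
```

```bash
python3 -c "
from chk import *
st();goto(608.7,-214.6,207,-113);f,z,K,M=grab('side');cv2.imwrite('pics/s2.png',cv2.resize(f[200:320,210:430],(770,420)))"
```

```text
t 7.72 pos [ 608.2 -213.7  206.1] rot [ -90.2    0.  -112.6] F [ 0.3  0.5 -0.1] w 41.9
goto (608.7, -214.6, 207, -113) turn [0.003, 0.007, -0.0] shift [0.6, -0.9, 0.9]
```

View pics/s2.png

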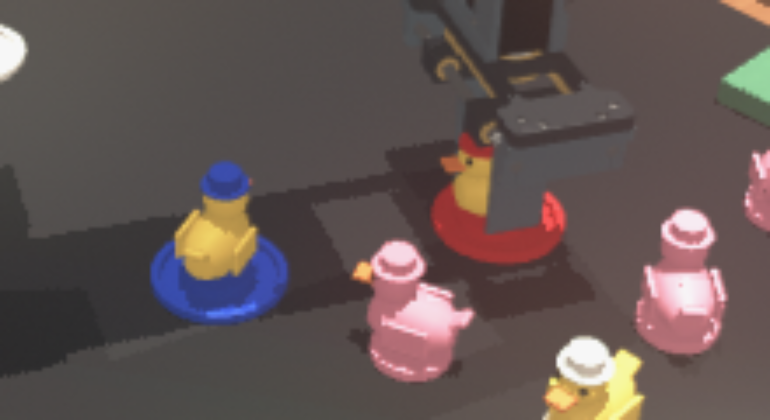

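Blue stands flat in its dish (220,275 in the crop), and red is inside the red dish's rim (500,220). Now I release red.

carry_out(
  increments=[
    [[0,0,0],[0,0,0],0.25],
    [[0,0,0],[0,0,0],0.25],
    [[0,0,0],[0,0,0],0.25],
    [[0,0,0],[0,0,0],0.25],
    [[0,0,0],[0,0,0],0.25],
    [[0,0,0],[0,-40,0],0.2],
    [[0,0,0],[0,-80,0],0.15],
    [[0,0,0],[0,-100,0],0.1],
    [[0,0,0],[0,-100,0],0.1],
  ],
)

```text
time_s: 8.52
ee_pos: [609.8, -215.0, 313.0]
ee_rot: [-89.3, 0.0, -112.6]
force: [0.8, -1.0, 0.1]
gripper_width: 81.8
```

```bash
python3 -c "
from chk import *
st();goto(512,-377,303,-84.5)"
```

```text
t 8.52 pos [ 609.8 -215.   313. ] rot [ -89.3    0.  -112.6] F [ 0.8 -1.   0.1] w 81.8
goto (512, -377, 303, -84.5) turn [-0.012, -0.491, 0.002] shift [187.2, 9.6, -28.0]
```

carry_out(
  increments=[
    [[0,-0.49,0],[187,3,-27],0.1],
    [[0,-0.49,0],[187,3,-27],0.1],
    [[0,-0.49,0],[187,3,-27],0.1],
    [[0,-0.49,0],[187,3,-27],0.1],
    [[0,-0.49,0],[187,3,-27],0.1],
    [[0,-0.49,0],[187,3,-27],0.1],
    [[0,-0.49,0],[187,3,-27],0.1],
    [[0,-0.49,0],[187,3,-27],0.1],
    [[0,-0.49,0],[187,3,-27],0.1],
  ],
)

```text
time_s: 9.27
ee_pos: [512.1, -375.7, 303.4]
ee_rot: [-90.0, 0.0, -84.5]
force: [0.5, 0.6, -0.2]
gripper_width: 82.0
```

```bash
python3 -c "
from chk import *
st();look('white',(512,-377));goto(512,-377,203.5,-84.5);f=np.load('last_wrist.npz')['frame'];cv2.imwrite('pics/w2.png',f)"
```

```text
t 9.27 pos [ 512.1 -375.7  303.4] rot [-90.    0.  -84.5] F [ 0.5  0.6 -0.2] w 82.0
white {'hattop': [502.2, -379.0, 72.3, 538.0], 'base': None, 'beak': [479.8, -380.4, 52.2, 67.0], 'tail': [544.9, -375.6, 41.4]}
goto (512, -377, 203.5, -84.5) turn [0.0, 0.0, -0.001] shift [1.5, 100.0, -0.4]
```

View pics/w2.png

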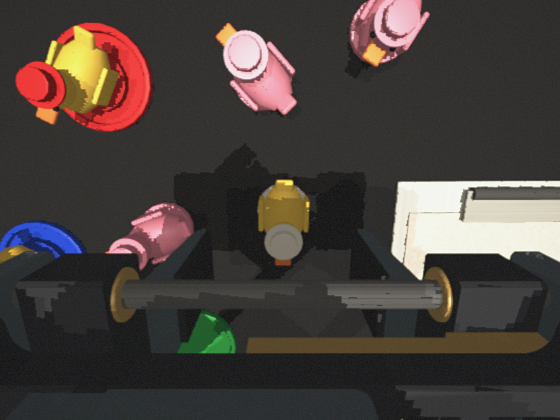

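The white-hatted yellow duck at (283,220) is centred between the fingers. The pinks stand clear at (160,235) and (260,75), and red sits in its dish (85,75). I descend and grip.

carry_out(
  increments=[
    [[0,0,0],[0.5,40,0],0.1],
    [[0,0,0],[0.5,80,0],0.1],
    [[0,0,0],[0.5,100,0],0.1],
    [[0,0,0],[0.5,100,0],0.2],
    [[0,0,0],[0.5,100,0],0.6],
    [[0,0,0],[0.5,100,0],0.7],
    [[0,0,0],[0.5,100,0],0.7],
    [[0,0,0],[0.5,100,0],0.7],
    [[0,0,0],[0.5,100,0],0.7],
    [[0,0,0],[0.5,100,0],0.7],
  ],
)

```text
time_s: 10.15
ee_pos: [511.9, -377.4, 205.1]
ee_rot: [-89.9, -0.1, -84.6]
force: [-0.3, -0.1, 3.6]
gripper_width: 41.8
```

carry_out(
  increments=[
    [[0,0,0],[0,0,0],0.7],
    [[0,0,0],[0,0,0],0.7],
    [[0,0,0],[0,0,0],0.7],
    [[0,0,0],[0,0,0],0.7],
  ],
)

```text
time_s: 10.48
ee_pos: [511.9, -377.4, 205.1]
ee_rot: [-89.9, -0.1, -84.6]
force: [0.1, 1.0, 7.2]
gripper_width: 41.8
```

```bash
python3 -c "
from chk import *
st();goto(440.3,161,305,-84.5)"
```

```text
t 10.48 pos [ 511.9 -377.4  205.1] rot [-89.9  -0.1 -84.6] F [0.1 1.  7.2] w 41.8
goto (440.3, 161, 305, -84.5) turn [-0.002, -0.001, 0.001] shift [-542.6, -100.6, -20.2]
```

carry_out(
  increments=[
    [[0,0,0],[0,-40,0],0.7],
    [[0,0,0],[0,-80,0],0.7],
    [[0,0,0],[0,-110,0],0.7],
    [[0,0,0],[-35,-110,-1],0.7],
    [[0,0,0],[-75,-110,-3],0.7],
    [[0,0,0],[-115,-110,-4],0.7],
    [[0,0,0],[-155,-110,-6],0.7],
    [[0,0,0],[-195,-110,-7],0.7],
    [[0,0,0],[-235,-110,-9],0.7],
    [[0,0,0],[-270,-110,-10],0.7],
  ],
)

```text
time_s: 11.32
ee_pos: [475.0, -107.3, 313.7]
ee_rot: [-90.0, 0.0, -84.6]
force: [0.4, 0.6, -1.5]
gripper_width: 42.0
```

carry_out(
  increments=[
    [[0,0,0],[-40,0,-1],0.7],
    [[0,0,0],[-80,0,-3],0.7],
    [[0,0,0],[-120,0,-4],0.7],
    [[0,0,0],[-160,0,-6],0.7],
    [[0,0,0],[-200,0,-7],0.7],
    [[0,0,0],[-240,0,-9],0.7],
    [[0,0,0],[-262,0,-10],0.7],
    [[0,0,0],[-272.5,0,-10],0.7],
    [[0,0,0],[-272.5,0,-10],0.7],
    [[0,0,0],[-272.5,0,-10],0.7],
  ],
)

```text
time_s: 12.15
ee_pos: [440.3, 160.7, 313.6]
ee_rot: [-90.0, -0.0, -84.5]
force: [0.4, -0.2, -0.5]
gripper_width: 42.1
```

```bash
python3 -c "
from chk import *
st();goto(440.3,161,208.5,-84.5)"
```

```text
t 12.15 pos [440.3 160.7 313.6] rot [-90.   -0.  -84.5] F [ 0.4 -0.2 -0.5] w 42.1
goto (440.3, 161, 208.5, -84.5) turn [0.0, -0.0, 0.001] shift [-0.4, 105.1, 0.1]
```

carry_out(
  increments=[
    [[0,0,0],[0,40,0],0.7],
    [[0,0,0],[0,80,0],0.7],
    [[0,0,0],[0,100,0],0.7],
    [[0,0,0],[0,105,0],0.7],
    [[0,0,0],[0,105,0],0.7],
    [[0,0,0],[0,105,0],0.25],
    [[0,0,0],[0,105,0],0.25],
    [[0,0,0],[0,105,0],0.25],
    [[0,0,0],[0,105,0],0.25],
    [[0,0,0],[0,105,0],0.25],
  ],
)

```text
time_s: 12.98
ee_pos: [440.5, 160.8, 209.1]
ee_rot: [-89.9, 0.0, -84.6]
force: [-0.1, -0.3, 1.1]
gripper_width: 68.1
```

carry_out(
  increments=[
    [[0,0,0],[0,-40,0],0.2],
    [[0,0,0],[0,-80,0],0.15],
    [[0,0,0],[0,-96,0],0.1],
    [[0,0,0],[0,-96,0],0.1],
    [[0,0,0],[0,-96,0],0.1],
  ],
)

```text
time_s: 13.4
ee_pos: [440.2, 161.0, 305.6]
ee_rot: [-89.9, 0.0, -84.5]
force: [-0.7, -0.2, -0.4]
gripper_width: 81.7
```

```bash
python3 -c "
from chk import *
st();goto(378.4,309.5,304,-55);grab('wrist')" ; python3 -W ignore fit.py wrist | grep -E 'green|white'
```

```text
t 13.4 pos [440.2 161.  305.6] rot [-89.9   0.  -84.5] F [-0.7 -0.2 -0.4] w 81.7
goto (378.4, 309.5, 304, -55) turn [-0.003, -0.516, 0.0] shift [-153.7, 1.6, -47.5]
wrist green DISH (None, np.int64(0)) DUCK {'hattop': [0.0], 'base': [379.3, 309.0, 105.0], 'beak': [406.1, 320.8, 51.3, 30.0], 'tail': [407.0, 329.9, 51.7]}
wrist white DISH (array([440.5, 161. ]), np.int64(1411), np.float64(4.4)) DUCK {'hattop': [0.0], 'base': None, 'beak': [0.0]}
```

carry_out(
  increments=[
    [[0,-0.515,0],[-153.5,1,-47.5],0.1],
    [[0,-0.515,0],[-153.5,1,-47.5],0.1],
    [[0,-0.515,0],[-153.5,1,-47.5],0.1],
    [[0,-0.515,0],[-153.5,1,-47.5],0.1],
    [[0,-0.515,0],[-153.5,1,-47.5],0.1],
    [[0,-0.515,0],[-153.5,1,-47.5],0.1],
    [[0,-0.515,0],[-153.5,1,-47.5],0.1],
    [[0,-0.515,0],[-153.5,1,-47.5],0.1],
    [[0,-0.515,0],[-153.5,1,-47.5],0.1],
  ],
)

```text
time_s: 14.2
ee_pos: [378.9, 308.1, 303.3]
ee_rot: [-90.1, -0.0, -55.2]
force: [0.5, -0.5, 0.1]
gripper_width: 82.0
```

```bash
python3 -c "
from chk import *
st();look('green',(378,309));goto(378.4,309.5,204,-55);f=np.load('last_wrist.npz')['frame'];cv2.imwrite('pics/w3.png',f)"
```

```text
t 14.2 pos [378.9 308.1 303.3] rot [-90.1  -0.  -55.2] F [ 0.5 -0.5  0.1] w 82.0
green {'hattop': [388.7, 315.9, 72.1, 622.0], 'base': [379.2, 308.5, 20.0], 'beak': [405.4, 328.6, 51.5, 45.0], 'tail': [354.8, 289.4, 41.8]}
goto (378.4, 309.5, 204, -55) turn [0.001, -0.003, 0.0] shift [-1.4, 99.5, 0.4]
```

View pics/w3.png

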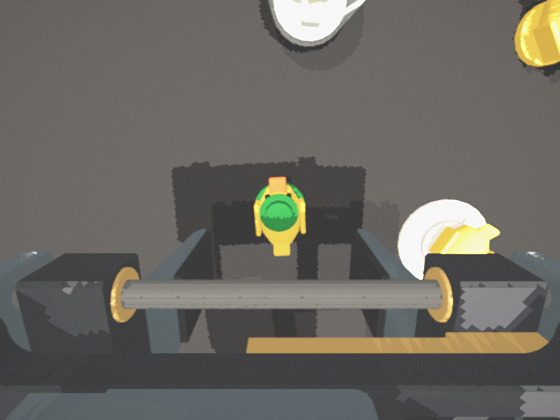

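The green duck at (280,213) is centred but turned about 3°. The white duck is in its dish (445,240). I correct the turn while descending and grip.

carry_out(
  increments=[
    [[0,-0.05,0],[1,40,0],0.1],
    [[0,-0.05,0],[1,80,0],0.1],
    [[0,-0.05,0],[1,100,0],0.1],
    [[0,-0.05,0],[1,100,0],0.2],
    [[0,-0.05,0],[1,100,0],0.6],
    [[0,-0.05,0],[1,100,0],0.7],
    [[0,-0.05,0],[1,100,0],0.7],
    [[0,-0.05,0],[1,100,0],0.7],
    [[0,-0.05,0],[1,100,0],0.7],
    [[0,-0.05,0],[1,100,0],0.7],
  ],
)

```text
time_s: 15.08
ee_pos: [379.3, 308.7, 204.8]
ee_rot: [-89.9, -0.0, -52.2]
force: [0.3, 0.0, 6.2]
gripper_width: 41.8
```

carry_out(
  increments=[
    [[0,0,0],[0,0,0],0.7],
    [[0,0,0],[0,0,0],0.7],
    [[0,0,0],[0,0,0],0.7],
    [[0,0,0],[0,0,0],0.7],
  ],
)

```text
time_s: 15.42
ee_pos: [379.3, 308.7, 204.8]
ee_rot: [-89.9, -0.0, -52.2]
force: [-0.3, -0.7, 6.7]
gripper_width: 41.8
```

```bash
python3 -c "
from chk import *
st();goto(440,20,315,-52);goto(354,-300,315,-52)"
```

```text
t 15.42 pos [379.3 308.7 204.8] rot [-89.9  -0.  -52.2] F [-0.3 -0.7  6.7] w 41.8
goto (440, 20, 315, -52) turn [-0.002, -0.003, 0.0] shift [265.3, -110.4, -128.9]
goto (354, -300, 315, -52) turn [-0.002, -0.003, 0.0] shift [465.3, -110.9, -393.0]
```

carry_out(
  increments=[
    [[0,0,0],[0,-40,0],0.7],
    [[0,0,0],[0,-80,0],0.7],
    [[0,0,0],[0,-110,0],0.7],
    [[0,0,0],[34,-110,-16],0.7],
    [[0,0,0],[68,-110,-33],0.7],
    [[0,0,0],[102,-110,-50],0.7],
    [[0,0,0],[136,-110,-66],0.7],
    [[0,0,0],[170,-110,-83],0.7],
    [[0,0,0],[204,-110,-100],0.7],
    [[0,0,0],[238,-110,-116],0.7],
  ],
)

```text
time_s: 16.25
ee_pos: [433.0, 47.5, 314.0]
ee_rot: [-90.0, -0.0, -52.2]
force: [-0.2, 0.6, -0.9]
gripper_width: 42.0
```

```bash
python3 -c "
from chk import *
st();goto(354,-300,315,-52)"
```

```text
t 16.25 pos [433.   47.5 314. ] rot [-90.   -0.  -52.2] F [-0.2  0.6 -0.9] w 42.0
goto (354, -300, 315, -52) turn [-0.0, -0.003, 0.0] shift [226.1, -1.1, -275.5]
```

carry_out(
  increments=[
    [[0,0,0],[26,0,-31],0.7],
    [[0,0,0],[52,0,-62],0.7],
    [[0,0,0],[78,0,-94],0.7],
    [[0,0,0],[104,0,-126],0.7],
    [[0,0,0],[130,0,-158],0.7],
    [[0,0,0],[156,0,-190],0.7],
    [[0,0,0],[182,0,-222],0.7],
    [[0,0,0],[208,0,-254],0.7],
    [[0,0,0],[227,0,-276.5],0.7],
    [[0,0,0],[227,0,-276.5],0.7],
  ],
)

```text
time_s: 17.08
ee_pos: [353.3, -304.0, 314.0]
ee_rot: [-90.1, -0.2, -52.5]
force: [0.6, 0.3, -1.1]
gripper_width: 41.8
```

carry_out(
  increments=[
    [[0,0,0],[0,0,0],0.7],
    [[0,0,0],[0,0,0],0.7],
  ],
)

```text
time_s: 17.25
ee_pos: [353.8, -299.0, 313.5]
ee_rot: [-90.0, 0.1, -52.2]
force: [-0.8, 0.8, -0.1]
gripper_width: 41.9
```

```bash
python3 -c "
from chk import *
st();goto(354,-300,208.5,-52)"
```

```text
t 17.25 pos [ 353.8 -299.   313.5] rot [-90.    0.1 -52.2] F [-0.8  0.8 -0.1] w 41.9
goto (354, -300, 208.5, -52) turn [-0.0, -0.004, -0.001] shift [1.0, 105.0, -0.5]
```

carry_out(
  increments=[
    [[0,0,0],[0,40,0],0.7],
    [[0,0,0],[0,80,0],0.7],
    [[0,0,0],[0,100,0],0.7],
    [[0,0,0],[0,105,0],0.7],
    [[0,0,0],[0,105,0],0.7],
    [[0,0,0],[0,105,0],0.25],
    [[0,0,0],[0,105,0],0.25],
    [[0,0,0],[0,105,0],0.25],
    [[0,0,0],[0,105,0],0.25],
    [[0,0,0],[0,105,0],0.25],
  ],
)

```text
time_s: 18.08
ee_pos: [354.2, -299.4, 209.1]
ee_rot: [-90.0, -0.1, -52.2]
force: [0.2, 0.4, -0.5]
gripper_width: 68.4
```

carry_out(
  increments=[
    [[0,0,0],[0,-40,0],0.2],
    [[0,0,0],[0,-80,0],0.2],
    [[0,0,0],[0,-120,0],0.2],
    [[0,0,0],[0,-160,0],0.2],
    [[0,0,0],[-10,-180,30],0.2],
    [[0,0,0],[-20,-180,60],0.2],
    [[0,0,0],[-30,-180,90],0.2],
    [[0,0,0],[-40,-180,120],0.2],
    [[0,0,0],[-40,-180,120],0.2],
    [[0,0,0],[-40,-180,120],0.2],
  ],
)

```text
time_s: 18.92
ee_pos: [424.7, -193.3, 388.8]
ee_rot: [-90.0, -0.0, -52.0]
force: [-0.5, -0.5, 0.4]
gripper_width: 72.8
```

```bash
cat > fin.py <<'E'
from chk import *
st()
for n in('scene','side'):
    f=grab(n)[0];v=pts(n);cv2.imwrite(f'pics/{n}9.png',f)
    for c in Q: print(n,c,'dish',dish(v,Q[c],c),{k:d for k,d in duck(v,np.array(Q[c]),c).items() if k!='base'})
E
python3 fin.py; python3 seg.py scene | grep yellow
```

```text
t 18.92 pos [ 424.7 -193.3  388.8] rot [-90.  -0. -52.] F [-0.5 -0.5  0.4] w 72.8
scene red dish (array([ 609.2, -214.7]), np.int64(112), np.float64(4.9)) {'hattop': [598.9, -209.0, 72.9, 27.0], 'beak': [596.1, -216.2, 50.3, 11.0], 'tail': [635.9, -226.5, 44.0]}
scene blue dish (array([ 437.2, -150.2]), np.int64(73), np.float64(5.4)) {'hattop': [446.2, -145.1, 73.1, 24.0], 'beak': [463.0, -135.3, 54.1, 13.0], 'tail': [408.6, -162.6, 44.8]}
scene green dish (array([ 355.1, -299.8]), np.int64(91), np.float64(5.5)) {'hattop': [364.5, -290.7, 72.5, 25.0], 'beak': [377.5, -279.7, 52.7, 19.0], 'tail': [330.0, -316.4, 44.6]}
scene white dish (array([439.2, 161.1]), np.int64(62), np.float64(6.8)) {'hattop': [431.2, 156.1, 72.2, 21.0], 'beak': [410.2, 152.5, 54.9, 5.0], 'tail': [471.6, 160.6, 45.2]}
side red dish (array([ 607. , -214.5]), np.int64(112), np.float64(6.9)) {'hattop': [594.2, -209.9, 72.6, 54.0], 'beak': [584.2, -210.2, 56.6, 20.0], 'tail': [633.9, -225.8, 41.2]}
side blue dish (array([ 434.2, -149.6]), np.int64(145), np.float64(5.9)) {'hattop': [443.6, -144.1, 72.9, 56.0], 'beak
[... 167 characters left out ...]
], 'tail': [327.4, -317.4, 42.0]}
side white dish (array([437.8, 161.4]), np.int64(90), np.float64(7.2)) {'hattop': [427.2, 155.9, 72.8, 37.0], 'beak': [413.2, 155.0, 52.1, 8.0], 'tail': [467.5, 158.4, 40.4]}
scene yellow 158 [296. 155.] med [447.8 151.7  40. ] lo [421. 138.   1.] hi [471. 213.  58.]
scene yellow 279 [350. 173.] med [629.2 209.4  37.2] lo [600. 188.   1.] hi [643. 256.  65.]
scene yellow 159 [223. 206.] med [ 444.9 -156.8   40.2] lo [ 409. -171.   24.] hi [ 460. -138.   55.]
scene yellow 183 [165. 220.] med [ 364.4 -306.3   40. ] lo [ 329. -321.   23.] hi [ 377. -284.   57.]
scene yellow 195 [249. 251.] med [ 615.6 -219.6   41.3] lo [ 593. -234.   20.] hi [ 636. -189.   53.]
```

View pics/scene9.png

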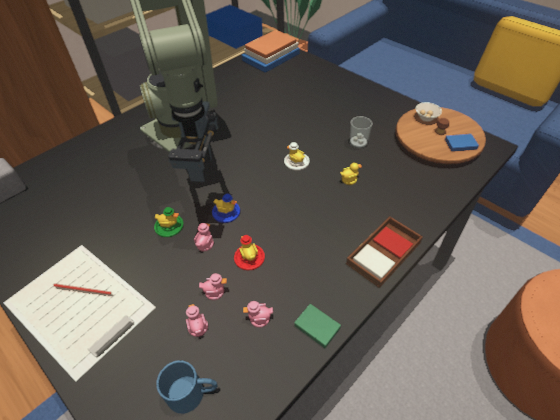

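View pics/side9.png

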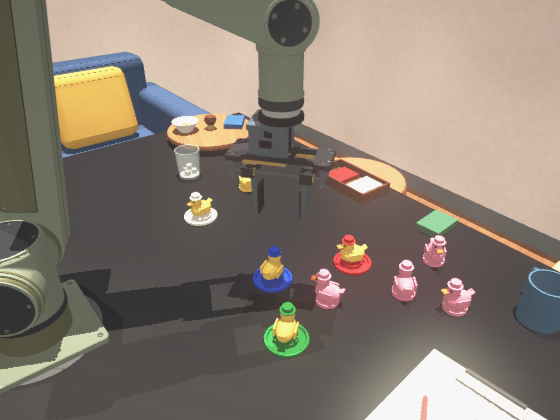

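The final views show all four hatted ducks upright and centred in their dishes: scene (296,157), (225,207), (168,221) and (248,254). The plain duck (350,173) and tumbler (360,131) are where they were, and the arm is clear. I hand in.

```bash
python3 -c "
from h import *
print(env.job_done())"
```

```text
the job is handed in; nothing more can be done
None
```

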